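# Latch the front cover of a pine glass crate

## Task

One of the two pine crates still has its latch open: a steel wire loop stands up from an upright lever on its top. Swing the loop over towards the robot so that it drops over the keeper on the front cover, then press the lever back and down past centre until it lies flat and stays shut with the cover drawn in. Do not push the small jar about, and let go of everything.

Things in the scene. Friction and masses are not known exactly. Their poses are not given: they have to be found in the camera images.
- crate: Fixed pine crate with the open latch, 180 mm wide (y), 250 mm deep (x), flat top 100 mm above the table. Its axes: z up, x level from the front cover (robot's side) to the back. The lever's pivot, a pin along y, is at x +30, y 0, z +118 mm from the origin (on the underside, mid-width, 90 mm behind the front). The other crate (150 mm wide, 120 mm high) has such a latch already shut.
- keeper (a point): Mouth of the steel hook (24 mm wide, 15 mm high) on the front cover's top, 8 mm above that top, at x -39, y 0, z +108 mm in the crate; the loop's bar sits here when hooked. Mouth opens to crate -x; the lip ends 4.5 mm out that way, its top 7 mm above the point. A closed latch draws cover and point about 3 mm to +x against a stiff springy seal.
- loop_bar (a point): Middle of the 42 mm end bar (along y) of the wire loop: 6 mm steel, 36 mm gap between side wires. Hinges freely on the lever's pin 32 mm above the pivot; bar 97.5 mm from the pin. Starts leaning back on a stop, about 30 to 50 mm above the lever's end. Pushed at the back to crate -x (under 1 N) past upright, it falls over the keeper in 1 s; bar lands beyond the hook, and the lever drags it in.
- lever (a joint): Lever angle, rad: 0 upright, grows as its end goes back (crate +x) and down; 1.43 dead centre, 1.68 shut at its stop, flat. Steel plate 30 mm wide, 6 mm thick, end 80 mm from the pivot. Starts at -0.1 to 0.26, stays where left by friction. Push on its front (robot's) face, back and down in an arc about the pivot; 2 to 4 N at its end.
- jar: Bystander: small closed jar, 44 mm across, 58 mm high, standing loose on the crate that is already shut; origin at the centre of its underside. Leave it where it is.

How it is judged:
On the way:
1. the loop lies down over the keeper, its bar beyond the hook and below its lip (z of loop_bar in the frame of keeper below 0.005 m and x of loop_bar in the frame of keeper below 0.004 m and value of joint lever below 1.4 rad), for 0.2 s.
At the end, for the whole second after the job is handed in: The lever lies at more than 1.55 rad (past centre, within about 7 degrees of its stop) and is still; the loop's bar sits in the keeper's mouth, within 8 mm level of its point and no more than 5 mm above it; the cover has been drawn in by more than 1.5 mm (value of joint lever above 1.55 rad and horizontal distance between loop_bar and keeper below 0.008 m and z of loop_bar in the frame of keeper below 0.005 m and distance of keeper from where it was at the start of the episode above 0.0015 m and velocity of joint lever below 0.1 rad/s); the robot touches nothing.
It fails at once if the jar is pushed more than 30 mm or tipped over (distance of jar from where it was at the start of the episode above 0.03 m or angle between jar's own z axis and vertical above 0.5 rad).
It also fails if it takes over 38 s, if anything falls off the work surface, if the arm or the gripper's body presses on something with over 40 N, if the wrist force passes 120 N, or if a joint passes its speed limit or range.

## Robot

A 7-joint arm with a two-finger parallel gripper is mounted at the origin on the work surface. World frame = base frame: x ahead of the robot, y to its left, z up, the work surface at z = 0. Lengths are in m, angles in rad, forces in N, time in s.
With the tool pointing down it reaches from about 0.35 to 0.9 m from the base axis. Payload 8.1 kg.
Tool frame: the origin (TCP) lies midway between the tips of the shut fingers; the grasp point (between the pads) lies behind it (arm.tcp_to_grasp is the z of the grasp point in the tool frame, in m); z points along the fingers, y is the line along which they close (so a half turn about z gives the same grasp; the last joint's range is limited). The gripper opens to 92 mm and grips with 3 to 60 N. Pads are 19 mm wide; open, the fingers measure 130 mm over their backs; the gripper's body (75 mm by 190 mm) begins 47 mm behind the grasp point.
Start: joints at [1.231, 0.434, 0.025, 1.573, -0.012, 1.134, -0.075], TCP at [0.147, -0.608, 0.227] pointing down, gripper open.
Joint ranges: [-2.62, 2.62], [-0.44, 2.09], [-1.27, 1.32], [0.08, 2.57], [-1.32, 4.46], [0.12, 2], [-2.74, 2.74]. Speed limits (rad/s): [2.22, 2.22, 3.01, 3.01, 3.14, 3.14, 3.14].

## Interface

Orientations are given as a rotation vector (axis times angle).
In Python, from cell import readout, vision, arm gives the robot as it stands.
- The arm moves only by the tool carry_out, never from a script. Its argument "increments" is one flat list of numbers, 6 for each row, row after row: the shift along the world's x, y, z in mm, then the turn, a rotation vector about the world's x, y, z in rad. In form: [tx, ty, tz, wx, wy, wz, tx, ty, tz, wx, wy, wz, ...]. A call has 1 to 20 rows; each row shifts and turns the commanded pose from where the row before left it; what a row does not reach is not made up. A row lasts 1/8 s, in which the tool goes at most 62.5 mm and 10.7 degrees, less where a joint would pass 70% of its speed; a pose out of reach is approached as far as the arm can. A call with a gripper value outside its range is refused whole. "grip" is the closure, from 0 (fully open) to 1 (shut), set as the call begins (left out, the last holds). The fingers move at their own pace and stop on an object; "newtons" is the grip in N (left out, the last holds). Time passes only in rows, so rows that do not move let the fingers close. It gives the time, the measured TCP pose, the force, the opening and the grip force at its end, in the units of the state.
- readout.observe(): the state, without advancing time (a new reading comes with each control period).
- vision.get_image(name): name is "side" or "top"; returns the picture (400x640x3 uint8, red, green, blue); there is no depth.
- vision.calibration(name): a dict with "fov_y" (degrees; the focal length in pixels is half the picture's height over the tangent of half this angle, whatever the lens; pixels are square), "cx", "cy" (the principal point, pixels), "k1" (the pictures are not rectified: a ray, as slopes to the right and down, at radius r is drawn at 1 + k1 r^2 times it, then the intrinsics apply), "pose" (4x4, takes a point from camera to world coordinates). Camera axes: x right, y up, looking along -z (the intrinsics and any distortion apply to the point x, -y, -z); pixel columns grow to the right and rows downward; lengths in m; the calibration is good to about 2 mm. A picture is of the moment at which its call begins. calibration takes no time and is no camera call.
- arm.sign_off(): hands the job in; it is judged then, once.
The state is a dict: "clock": time; "joints": joint angles; "dq": joint speeds; "joint_efforts": joint torques, N m; "position": TCP position; "ee_rot": TCP orientation; "force": force on the tool from outside, world axes, zero at the start; "ft_torque": the same for the moment, N m; "width": opening from 0.0 (shut) to 1.0 (fully open); "gripper_force": force on a finger pad.
Only numpy, scipy, OpenCV 4.12 (cv2) and the standard library are available. Lean on these libraries where they do the work, as an engineer would, in place of code of your own. Each camera call takes 0.05 s, during which the arm holds its last target. There are 200 camera calls.

## Working session

There is one attempt and no reset: what is moved stays moved. The work goes in short steps, Python scripts to look and compute and a tool call to move; the robot and the scene stay as the last step left them, time stands still between calls to the robot, and variables do not carry over. Pictures are saved under pics/ and viewed, at most 10 in all, crops included, and the job is handed in when it is done.

Besides the shell and the picture viewer there is one more tool, called after ">>>" as a command line: name --argument value ..., lists and objects as JSON in quotes. carry_out: Moves the arm, as the interface text tells. Its arguments: {"type":"object","properties":{"increments":{"type":"array","items":{"type":"number"}},"grip":{"type":"number"},"newtons":{"type":"number"}},"required":["increments"]}

```bash
mkdir -p pics
cat > h.py <<'E'
import numpy as np, cv2
from cell import readout, vision, arm
def ray(name,u,v):
    c=vision.calibration(name); f=200/np.tan(np.radians(c["fov_y"])/2)
    K=np.array([[f,0,c["cx"]],[0,f,c["cy"]],[0,0,1]])
    p=cv2.undistortPoints(np.array([[[u,v]]],float),K,np.array([c["k1"],0,0,0,0.]))[0,0]
    P=np.array(c["pose"]); d=P[:3,:3]@np.array([p[0],-p[1],-1]); return P[:3,3],d/np.linalg.norm(d)
def onz(name,u,v,z):
    o,d=ray(name,u,v); return o+d*(z-o[2])/d[2]
def tri(a,b):
    o1,d1=ray("side",*a); o2,d2=ray("top",*b)
    s=np.linalg.lstsq(np.c_[d1,-d2],o2-o1,rcond=None)[0]; p,q=o1+s[0]*d1,o2+s[1]*d2
    return (p+q)/2,np.linalg.norm(p-q)
def proj(name,X):
    c=vision.calibration(name); f=200/np.tan(np.radians(c["fov_y"])/2); P=np.array(c["pose"])
    q=P[:3,:3].T@(np.array(X)-P[:3,3]); s=np.array([q[0],-q[1]])/-q[2]; s=s*(1+c["k1"]*(s@s)); return f*s+[c["cx"],c["cy"]]
E
python3 - <<'E'
from h import *
for n in("side","top"):
    cv2.imwrite(f"pics/{n}0.png",vision.get_image(n)[:,:,::-1]); c=vision.calibration(n); print(n,c["fov_y"],c["k1"],np.round(c["pose"],3).tolist())
s=readout.observe(); print(s, arm.tcp_to_grasp)
E
```

```text
side 53.27983887885479 -0.0008126424467855024 [[0.787, 0.355, -0.504, 0.162], [-0.617, 0.455, -0.643, -0.483], [0.002, 0.817, 0.577, 0.583], [0.0, 0.0, 0.0, 1.0]]
top 47.03200888799261 -0.030416120987232394 [[0.026, 0.985, -0.17, 0.399], [-1.0, 0.028, 0.008, 0.012], [0.012, 0.169, 0.985, 0.953], [0.0, 0.0, 0.0, 1.0]]
{'clock': 0.1, 'joints': array([ 1.2314016 ,  0.43511331,  0.02496277,  1.57396902, -0.0115637 ,
        1.13403519, -0.07509994]), 'dq': array([ 0.00013045, -0.00213395, -0.00102417, -0.00125121,  0.00029631,
        0.00180574, -0.00041892]), 'joint_efforts': array([ 3.09648523e-03, -6.69117808e+01,  9.88111049e-01, -3.15147150e+01,
       -6.04673987e-02,  3.74612049e-02,  1.23597356e-04]), 'position': array([ 0.14645536, -0.60713492,  0.22606254]), 'ee_rot': array([-3.11827202e+00, -3.70860832e-01,  4.93389213e-04]), 'force': array([-0.62798269,  0.25594872, -0.19525396]), 'ft_torque': array([-0.01009512,  0.00702859,  0.00383858]), 'gripper_force': 0.0, 'width': 1.0005735893683005} -0.0188
```

View pics/side0.png

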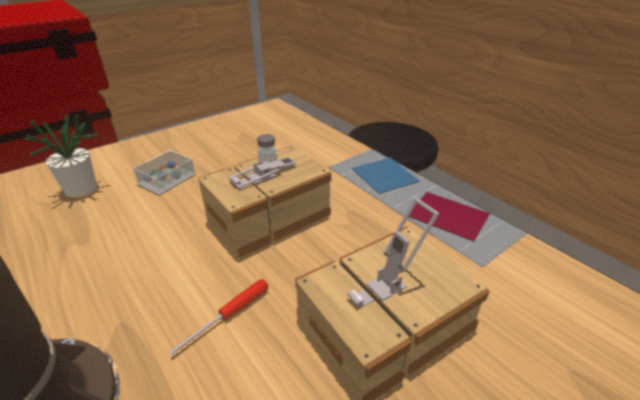

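View pics/top0.png

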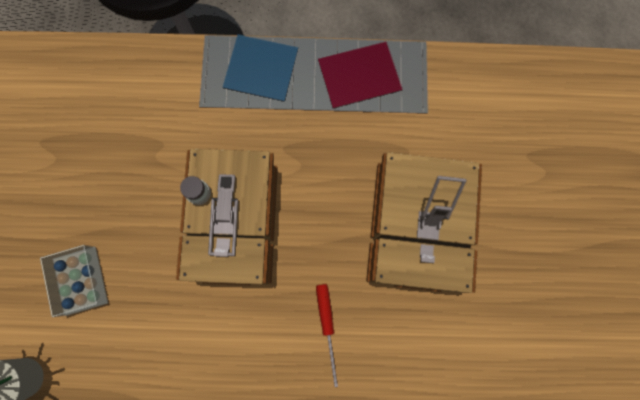

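The side view shows the open crate at lower right, with the loop bar near (424,207) and the keeper near (358,298). In the top view it is the right-hand crate, with the loop bar near (450,180) and the keeper near (427,255). I'll enlarge both.

Run:
```python
import cv2
a=cv2.imread("pics/top0.png")[145:300,360:490]; b=cv2.imread("pics/side0.png")[190:395,290:490]
cv2.imwrite("pics/c1.png",cv2.resize(a,None,fx=3.8,fy=3.8,interpolation=2)); cv2.imwrite("pics/c2.png",cv2.resize(b,None,fx=2.9,fy=2.9,interpolation=2))
```

```text
(no output)
```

View pics/c1.png

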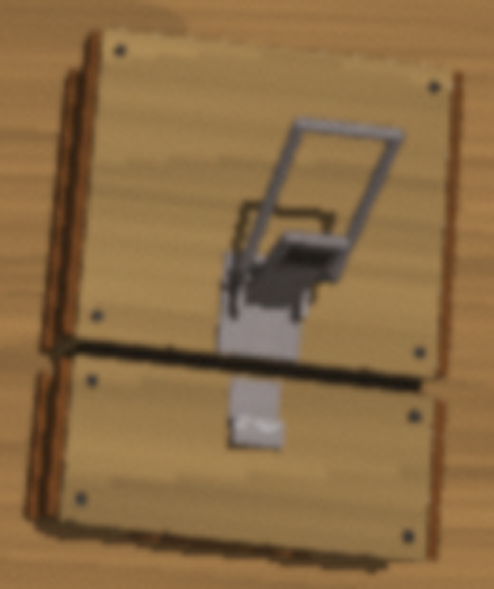

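View pics/c2.png

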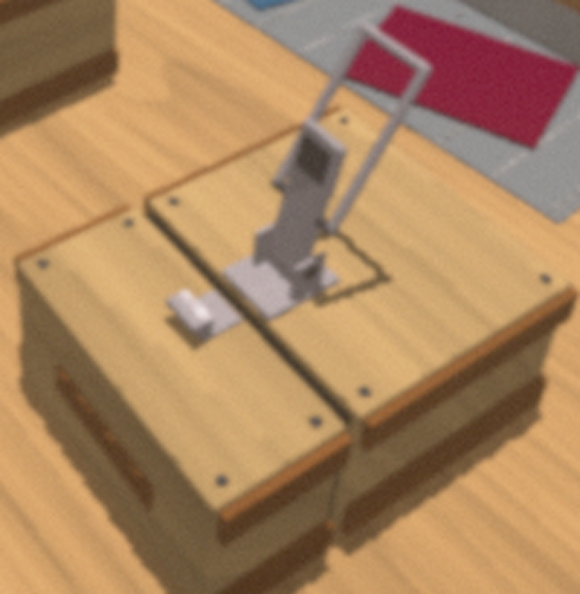

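The crops show six screw heads on the top for setting yaw and the midline. Loop bar ends are at top crop (298,123) and (402,134), and side crop (368,25) and (430,70). The hook is at top crop (257,430) and side crop (193,308). The lever's end edge is at top crop (285,238)–(350,243) and side crop (308,124)–(343,154).

Run:
```python
from h import *
T=lambda u,v:(u/3.8+360-.4,v/3.8+145-.4); S=lambda u,v:(u/2.9+290-.4,v/2.9+190-.4)
W={k:onz("top",*T(*p),.1) for k,p in dict(bl=(120,50),br=(434,87),ml=(97,316),mr=(420,352),cl=(92,380),cr=(414,416),fl=(81,498),fr=(408,537)).items()}
R={k:onz("side",*S(*p),.1) for k,p in dict(bl=(344,120),br=(545,279),ml=(173,201),mr=(364,392),cl=(128,222),cr=(316,422),fl=(43,263),fr=(222,481)).items()}
for k in W: print(k,W[k].round(4),R[k].round(4))
A={k:(W[k]+R[k])/2 for k in W}
ex=(A['bl']+A['br']-A['fl']-A['fr'])[:2]; ey=(A['bl']-A['br']+A['fl']-A['fr']+A['ml']-A['mr']+A['cl']-A['cr'])[:2]
print("yaw",np.arctan2(ex[1],ex[0]),np.arctan2(-ey[0],ey[1]))
y=np.arctan2(-ey[0],ey[1])*.5+.5*np.arctan2(ex[1],ex[0]); Rm=np.array([[np.cos(y),-np.sin(y)],[np.sin(y),np.cos(y)]])
C=np.mean([A[k] for k in A],0)[:2]
for k in A: print(k,(Rm.T@(A[k][:2]-C)).round(4))
def show(n,X): print(n,X[0].round(4),"err",round(X[1],4),"crate",(Rm.T@(X[0][:2]-C)).round(4))
show("barL",tri(S(368,25),T(298,123)));show("barR",tri(S(430,70),T(402,134)))
show("keeper",tri(S(193,308),T(257,430)))
show("levL",tri(S(308,124),T(285,238)));show("levR",tri(S(343,154),T(350,243)))
print("C",C,y)
# corner of front edge of top
for p in((62,520),(430,558),(90,345),(420,385)): print((Rm.T@(onz("top",*T(*p),.1)[:2]-C)).round(4))
```

```text
bl [ 0.6422 -0.134   0.1   ] [ 0.6426 -0.1326  0.1   ]
br [ 0.6278 -0.2936  0.1   ] [ 0.6277 -0.2923  0.1   ]
ml [ 0.5065 -0.1224  0.1   ] [ 0.5066 -0.1205  0.1   ]
mr [ 0.4929 -0.2823  0.1   ] [ 0.4924 -0.2805  0.1   ]
cl [ 0.4749 -0.12    0.1   ] [ 0.4746 -0.1174  0.1   ]
cr [ 0.4613 -0.2784  0.1   ] [ 0.4607 -0.2777  0.1   ]
fl [ 0.4176 -0.1147  0.1   ] [ 0.417  -0.1128  0.1   ]
fr [ 0.4027 -0.2738  0.1   ] [ 0.4029 -0.2728  0.1   ]
yaw -0.08667742938252468 -0.08879733371142792
bl [0.1328 0.0803]
br [ 0.1321 -0.0801]
ml [-0.0036  0.0802]
mr [-0.0035 -0.0804]
cl [-0.0356  0.0801]
cr [-0.0353 -0.0799]
fl [-0.0932  0.08  ]
fr [-0.0937 -0.0803]
barL [ 0.5745 -0.1867  0.2354] err 0.0012 crate [0.0697 0.0211]
barR [ 0.5706 -0.2307  0.2348] err 0.0002 crate [ 0.0697 -0.0231]
keeper [ 0.4518 -0.1972  0.1149] err 0.0005 crate [-0.0515 -0.0001]
levL [ 0.5319 -0.1912  0.1937] err 0.0005 crate [0.0277 0.0129]
levR [ 0.5293 -0.2191  0.1945] err 0.002 crate [ 0.0276 -0.0151]
C [ 0.50313907 -0.20161316] -0.0877373815469763
[-0.1044  0.0872]
[-0.1026 -0.0921]
[-0.0183  0.0814]
[-0.0194 -0.0822]
```

Everything agrees: screw symmetry is ±80 mm, the bar is 44 mm long, and pin to bar is about 97 mm. The pivot is at about (0.519, -0.203), with crate yaw -0.088. Next I'll shut the fingers and move to a point behind and above the loop.

>>> carry_out --increments '[0, 0, 40, 0, 0, 0, 0, 0, 40, 0, 0, 0, 30.6, 26.4, 0, 0, 0, -0.0217, 30.6, 26.4, 0, 0, 0, -0.0217, 30.6, 26.4, 0, 0, 0, -0.0217, 30.6, 26.4, 0, 0, 0, -0.0217, 30.6, 26.4, 0, 0, 0, -0.0217, 30.6, 26.4, 0, 0, 0, -0.0217, 30.6, 26.4, 0, 0, 0, -0.0217, 30.6, 26.4, 0, 0, 0, -0.0217, 30.6, 26.4, 0, 0, 0, -0.0217, 30.6, 26.4, 0, 0, 0, -0.0217, 30.6, 26.4, 0, 0, 0, -0.0217, 30.6, 26.4, 0, 0, 0, -0.0217, 30.6, 26.4, 0, 0, 0, -0.0217, 30.6, 26.4, 0, 0, 0, -0.0217, 30.6, 26.4, 0, 0, 0, -0.0217, 0, 0, 0, 0, 0, 0]' --grip 1 --newtons 20

```text
clock: 2.35
position: [0.6075, -0.2075, 0.3057]
ee_rot: [-3.136, 0.131, 0.001]
force: [-0.1, -0.3, 0.3]
width: 0.008
gripper_force: 0.0
```

>>> carry_out --increments '[0, -1, -28, 0, 0, 0, 0, -1, -28, 0, 0, 0, 0, -1, -28, 0, 0, 0, 0, 0, 0, 0, 0, 0, -8, 0.7, 0, 0, 0, 0, -8, 0.7, 0, 0, 0, 0, -8, 0.7, 0, 0, 0, 0, -8, 0.7, 0, 0, 0, 0, -8, 0.7, 0, 0, 0, 0, -8, 0.7, 0, 0, 0, 0]'

```text
clock: 3.6
position: [0.557, -0.2103, 0.2228]
ee_rot: [3.138, -0.139, -0.0]
force: [-0.2, 0.3, 0.6]
width: 0.003
gripper_force: 0.1
```

Run:
```python
from h import *
a=vision.get_image("side")[150:350,260:500,::-1]; b=vision.get_image("top")[120:320,340:500,::-1]
cv2.imwrite("pics/m1.png",cv2.resize(np.hstack([a,b]),None,fx=2,fy=2,interpolation=2))
```

```text
(no output)
```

View pics/m1.png

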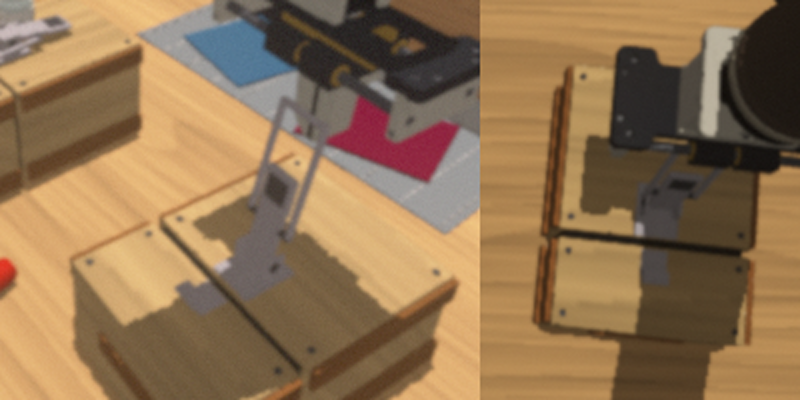

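The finger is behind the bar (side half, about (313,125)) and the loop is rising towards upright. I'll keep pushing.

>>> carry_out --increments '[-8, 0.7, 0, 0, 0, 0, -8, 0.7, 0, 0, 0, 0, -8, 0.7, 0, 0, 0, 0, -8, 0.7, 0, 0, 0, 0, -8, 0.7, 0, 0, 0, 0, -8, 0.7, 0, 0, 0, 0, 0, 0, 20, 0, 0, 0, 0, 0, 30, 0, 0, 0, 0, 0, 30, 0, 0, 0, 0, 0, 0, 0, 0, 0, 0, 0, 0, 0, 0, 0, 0, 0, 0, 0, 0, 0, 0, 0, 0, 0, 0, 0]'

```text
clock: 5.32
position: [0.5092, -0.2061, 0.302]
ee_rot: [-3.138, 0.139, 0.002]
force: [0.7, 0.4, -1.3]
width: 0.006
gripper_force: 0.0
```

Run:
```python
from h import *
a=vision.get_image("side")[150:350,260:500,::-1]; b=vision.get_image("top")[120:320,340:500,::-1]
cv2.imwrite("pics/m2.png",cv2.resize(np.hstack([a,b]),None,fx=2,fy=2,interpolation=2))
```

```text
(no output)
```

View pics/m2.png

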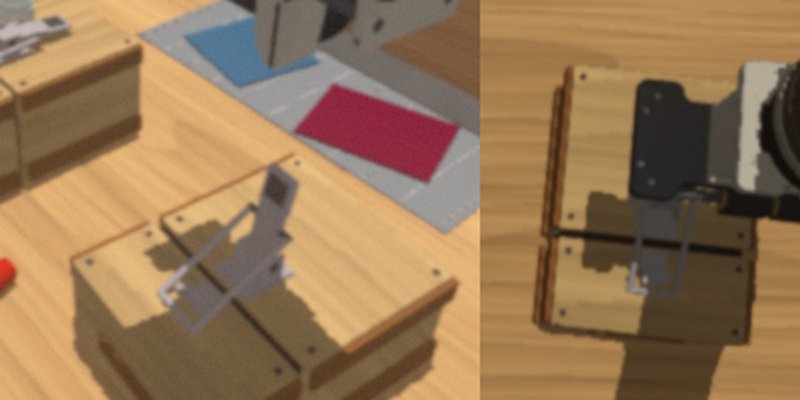

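The loop now lies over the keeper, with its bar beyond the hook (side half, about (165–197, 293–328)), and the lever is still upright. I'll compute the arc for the lever push.

Run:
```python
from h import *
p=readout.observe()["position"]; C=np.array([.50314,-.20161]); y=-.0877; e=np.array([np.cos(y),np.sin(y)])
print(p)
def tcp(a):
    r=.062+(a-.15)*.0075; x=.016+r*np.sin(a)-.003*np.cos(a)-.0095; z=.118+r*np.cos(a)+.003*np.sin(a)
    return np.r_[C+e*x,z]
q=[np.r_[C+e*-.004,.181]]+[tcp(a) for a in np.arange(.1,1.95,.1)]
print("approach",((q[0]-p)*1000).round(1)); print((np.diff(q,axis=0)*1000).round(1).tolist()); print(q[-1])
```

```text
[ 0.50939603 -0.20611838  0.30227254]
approach [ -10.2    4.9 -121.3]
[[13.6, -1.2, -1.4], [6.3, -0.6, 0.1], [6.3, -0.6, -0.5], [6.3, -0.6, -1.2], [6.2, -0.5, -1.8], [6.1, -0.5, -2.5], [5.8, -0.5, -3.1], [5.6, -0.5, -3.8], [5.2, -0.5, -4.4], [4.8, -0.4, -4.9], [4.3, -0.4, -5.4], [3.8, -0.3, -5.9], [3.2, -0.3, -6.3], [2.6, -0.2, -6.7], [1.9, -0.2, -7.0], [1.2, -0.1, -7.2], [0.5, -0.0, -7.4], [-0.3, 0.0, -7.5], [-1.0, 0.1, -7.5]]
[ 0.58139874 -0.20849094  0.09655177]
```

>>> carry_out --increments '[-10, 5, -1, 0, 0, 0, 0, 0, -40, 0, 0, 0, 0, 0, -40, 0, 0, 0, 0, 0, -40, 0, 0, 0, 13.6, -1.2, -1.4, 0, 0, 0, 6.3, -0.6, 0.1, 0, 0, 0, 6.3, -0.6, -0.5, 0, 0, 0, 6.3, -0.6, -1.2, 0, 0, 0, 6.2, -0.5, -1.8, 0, 0, 0, 6.1, -0.5, -2.5, 0, 0, 0, 5.8, -0.5, -3.1, 0, 0, 0, 5.6, -0.5, -3.8, 0, 0, 0, 5.2, -0.5, -4.4, 0, 0, 0, 4.8, -0.4, -4.9, 0, 0, 0, 0, 0, 0, 0, 0, 0]'

```text
clock: 7.3
position: [0.5662, -0.2071, 0.1578]
ee_rot: [-3.138, 0.139, 0.0]
force: [0.6, -0.5, -0.1]
width: 0.004
gripper_force: 0.1
```

Run:
```python
from h import *
a=vision.get_image("side")[150:350,260:500,::-1]; b=vision.get_image("top")[120:320,340:500,::-1]
cv2.imwrite("pics/m3.png",cv2.resize(np.hstack([a,b]),None,fx=2,fy=2,interpolation=2))
```

```text
(no output)
```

View pics/m3.png

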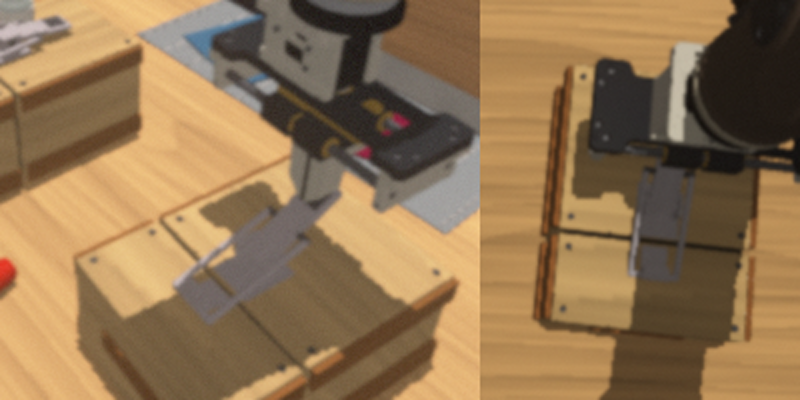

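The lever has followed to about 1 rad and the bar is being drawn in to the hook. I'll finish the arc.

>>> carry_out --increments '[4.3, -0.4, -5.4, 0, 0, 0, 3.8, -0.3, -5.9, 0, 0, 0, 3.2, -0.3, -6.3, 0, 0, 0, 2.6, -0.2, -6.7, 0, 0, 0, 1.9, -0.2, -7, 0, 0, 0, 1.2, -0.1, -7.2, 0, 0, 0, 0.5, 0, -6, 0, 0, 0, 0, 0, 0, 0, 0, 0, 0, 0, 0, 0, 0, 0]'

```text
clock: 8.52
position: [0.5833, -0.2086, 0.1148]
ee_rot: [3.138, -0.14, 0.001]
force: [-4.4, 1.3, 11.6]
width: 0.007
gripper_force: 5.4
```

>>> carry_out --increments '[0, 0, -3, 0, 0, 0, 0, 0, 0, 0, 0, 0, 0, 0, 0, 0, 0, 0]'

```text
clock: 8.9
position: [0.5834, -0.2087, 0.114]
ee_rot: [3.138, -0.14, 0.002]
force: [-11.6, 3.5, 31.6]
width: 0.003
gripper_force: 15.0
```

The tool is hard on the stop: 20 N more moved it only 0.8 mm. I'll retreat up and look.

>>> carry_out --increments '[0, 0, 10, 0, 0, 0, 0, 0, 40, 0, 0, 0, 0, 0, 50, 0, 0, 0, 0, 0, 50, 0, 0, 0, 20, -40, 20, 0, 0, 0, 0, -50, 0, 0, 0, 0, 0, -50, 0, 0, 0, 0, 0, -50, 0, 0, 0, 0, 0, 0, 0, 0, 0, 0, 0, 0, 0, 0, 0, 0]'

```text
clock: 10.15
position: [0.6034, -0.398, 0.2802]
ee_rot: [-3.137, 0.139, 0.0]
force: [0.2, 0.7, -0.3]
width: 0.008
gripper_force: 0.0
```

Run:
```python
from h import *
a=vision.get_image("side")[150:350,260:500,::-1]; b=vision.get_image("top")[120:320,340:500,::-1]
cv2.imwrite("pics/m4.png",cv2.resize(np.hstack([a,b]),None,fx=2,fy=2,interpolation=2))
```

```text
(no output)
```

View pics/m4.png

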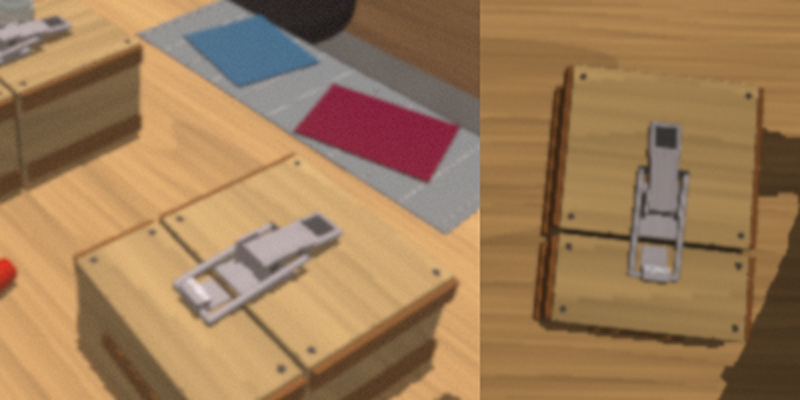

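The lever lies flat, the bar is hooked at the keeper (top half, about (655,275)), the seam has narrowed, and the arm is clear. I'll hand in.

```bash
python3 -c "
from cell import arm; print(arm.sign_off())"
```

```text
the job is handed in; nothing more can be done
None
```

The latch is shut: the last pictures show the lever flat and staying down on its own, the loop's bar hooked on the keeper and the cover seam narrowed; the arm was clear, never went near the jar, and I handed in at about 10 s (no verdict was returned).

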